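# Hang the sample dipper in the notch of the rinse bath's rail

### The job

Hang the steel dipper on the rinse bath: put its hook over the metal rail on the bath wall nearest the robot, cup inside the bath, and slide it along the rail with light pressure until the hook drops fully home into the rail's notch; leave it hanging there, upright and at rest. Be gentle: never push the dipper against the bath with more than 20 N, and leave the small cup, the rubber stopper and the stopwatch as they stand.

Things in the scene. Friction and masses are not known exactly. Their poses are not given: they have to be found in the camera images.
- bath: Grey plastic rinse bath, fixed, 150 mm (its x) by 270 mm (its y), open at the top; floor and other walls 6 mm thick, those walls 110 mm high. Origin: centre of its underside, z up. The hanging wall is at its -x side, nearest the robot: 10 mm thick, inner and outer face flush with the bare metal rail on top of it.
- rail_mid (a point): Point on the bath: level of the rail's flat top (122 mm over the table), mid thickness of the rail, middle of the wall's length. Axes: x across the rail into the bath, y along it, z up. The rail is 10 mm thick and bare for 70 mm either side of here; beyond are 14 mm thick grey sleeves of the same height. It sits on a hard rubber bed that gives about 1 mm per 10 N of downward push; it does not slide.
- dipper: Loose steel dipper, 0.14 to 0.2 kg, standing on its cup. Cup 50 mm across, 40 mm high; origin at the centre of the cup's underside, z up, x from hook to cup. A strap 14 mm wide (y) and 4 mm thick (local x -29 to -25 mm) rises from the cup's wall to the hook; the hook opens downward on the side away from the cup.
- hook_seat (a point): Point on the dipper: centre of the underside of the hook's 5 mm thick bridge (the face that rests on the rail), local (-35.5, 0, 92) mm, axes as the dipper. Slot between strap and leg 13 mm wide; hook 14 mm wide along y. Leg 4 mm thick, reaches 19 mm below here; a lead-in below it flares outward to 26 mm below.
- dipper_grip (a point): Point on the dipper: centre of the black grip block, local (-35.5, 0, 127) mm, 35 mm straight above hook_seat, axes as the dipper. Block 20 mm (x) by 16 mm (y) by 38 mm high, 108 to 146 mm over the cup's underside, on an 8 mm stem 11 mm long above the hook.
- small_cup: Small clear glass cup, 48 mm across, 50 mm high, standing loose; bystander. Origin at the centre of its underside.
- stopper: Red-brown rubber stopper, 28 mm across, 26 mm high, standing loose; bystander. Origin at the centre of its underside.
- stopwatch: Round white stopwatch, 63 x 52 x 14 mm, lying loose; bystander. Origin at the centre of its underside.
- notch_zone (a point): Same point as rail_mid. The rail has one square notch, 19 mm long (y), 8 mm deep, open upward and to both faces. Its centre lies ANYWHERE within 32 mm of here along y: no entry measures it. Find it by feel: slide the hook along the rail with a few newtons of downward push until it drops in.
There are look-alikes about, which are no part of the job. Leave any pink look-alike of the dipper alone.

How it is judged:
By the outcome, as a careful person would: the job done as asked, in the order asked, and still so for the second after the job is handed in, with the robot touching nothing.
It also fails if it takes over 72 s, if anything falls off the work surface, if the arm or the gripper's body presses on something with over 40 N, if the wrist force passes 120 N, or if a joint passes its speed limit or range.

### The arm

A 7-joint arm with a two-finger parallel gripper is mounted at the origin on a cart in front of the work surface, level with it; the furniture and walls round the work are solid. World frame = base frame: x ahead of the robot, y to its left, z up, the work surface at z = 0. Lengths are in mm, angles in rad, forces in N, time in s.
With the tool pointing down it reaches from about 400 to 850 mm from the base axis. Payload 4.5 kg.
Tool frame: the origin (TCP) lies midway between the tips of the shut fingers; the grasp point (between the pads) lies 19 mm behind it; z points along the fingers, y is the direction in which the jaws open and shut (so a half turn about z gives the same grasp; the last joint's range is limited). The gripper opens to 88 mm and grips with 3 to 60 N. Pads are 18 mm wide; open, the fingers measure 123 mm over their backs; the gripper's body (75 mm by 187 mm) begins 45 mm behind the grasp point.
Start: joints at [-1.161, 0.689, -0.195, 1.565, 0.157, 0.902, -0.215], TCP at [229.368, 581.415, 238.743] pointing down, gripper open.
Joint ranges: [-3.01, 3.01], [-0.46, 2.08], [-1.47, 1.51], [0.13, 2.56], [-1, 4.14], [0.04, 2.09], [-2.66, 2.66]. Speed limits (rad/s): [2.57, 2.57, 3.14, 3.14, 3.14, 3.14, 3.14].

### API

Orientations are given as a unit quaternion [x, y, z, w].
In Python, from bench import env gives the robot as it stands.
- The arm moves only by the tool drive_tool, never from a script. Its arguments are lists of equal length, an entry for each row: "translation": the shift along the tool's x, y, z in m, a list of three; "roll": the turn about the tool's z in degrees; "grip": the finger opening in m, from 0 to 0.0881. In form: {"translation": [[tx, ty, tz], ...], "roll": [roll, ...], "grip": [grip, ...]}. A call has 1 to 5 rows; each row shifts and turns the commanded pose from where the row before left it, along the tool's axes as they then stand; what a row does not reach is not made up. A row lasts 1/12 s, in which the tool goes at most 41.7 mm and 7.16 degrees, less where a joint would pass 70% of its speed; a pose out of reach is approached as far as the arm can. A call is refused whole if a number of a shift passes 0.0417 or a number of a turn 7.16, either way. A call with a gripper value outside its range is refused whole. The fingers move at their own pace and stop on an object; "newtons" is the grip in N (left out, the last holds). Time passes only in rows, so rows that do not move let the fingers close. It gives the time, the measured TCP pose, the force and the opening at its end, in the units of the state.
- env.sense(): the state, without advancing time (a new reading comes with each control period).
- env.grab_frame(name): name is "scene" or "top" or "wrist"; returns a dict with "color" (480x640x3 uint8, blue, green, red), "fx", "fy", "cx", "cy" (pixels), "camera_from_world" (4x4, takes a point from world to camera coordinates). Camera axes: x right, y down, z forward; pixel columns grow to the right and rows downward; lengths in mm; the calibration is good to about 2 mm. A picture is of the moment at which its call begins. There is no depth.
- env.job_done(): hands the job in, once; it reports no verdict.
Trained networks look in a picture, given as the dict that the camera call returned (one of the last four; its "shot" number tells which), for a name from the list of things; names that differ only in an ending like _2 or _b are one class to them, and where a whole thing is asked for, a point or a joint stands for the part that bears it (a point fixed in the world has none). Each returns a list of dicts, best first, with "p" (0 to 1); they miss things now and then, are a little off and sometimes report something else, mostly with a low value. They report only what shows in the picture. A call takes as long as a camera call. They do not tell look-alikes from the thing itself.
- env.find_in(picture, thing): "location" ([column, row] in pixels, amid what is visible of it).
- env.masks_of(picture, thing): "region" (480x640 bool, what is visible of it) and "location" ([column, row] in pixels, amid what is visible of it).
The state is a dict: "time": time; "qpos": joint angles; "dq": joint speeds; "effort": joint torques, N m; "eef_pos": TCP position; "ee_rot": TCP orientation; "ft_force": force on the tool from outside, world axes, zero at the start; "ft_torque": the same for the moment, N m; "grip_width": opening from 0.0 (shut) to 1.0 (fully open).
Only numpy, scipy, OpenCV 4.12 (cv2) and the standard library are available. Lean on these libraries where they do the work, as an engineer would, in place of code of your own. Each camera call takes 0.05 s, during which the arm holds its last target.

## Working session

There is one attempt and no reset: what is moved stays moved. The work goes in short steps, Python scripts to look and compute and a tool call to move; the robot and the scene stay as the last step left them, time stands still between calls to the robot, and variables do not carry over. Pictures are saved under pics/ and viewed, and the job is handed in when it is done.

Besides the shell and the picture viewer there is one more tool, called after ">>>" as a command line: name --pt "numbers of a row" for each row, then --argument value for the rest. drive_tool: Moves the arm, as the interface text tells. Its arguments: {"type":"object","properties":{"translation":{"type":"array","items":{"type":"array","items":{"type":"number"}}},"roll":{"type":"array","items":{"type":"number"}},"grip":{"type":"array","items":{"type":"number"}},"newtons":{"type":"number"}},"required":["translation","roll","grip"]}

```bash
ls; mkdir -p pics; cat > h.py <<'E'
from bench import env
import numpy as np, cv2
def proj(f,p):
    T=np.array(f["camera_from_world"]);c=T[:3,:3]@np.array(p,float)+T[:3,3]
    return np.array([f["fx"]*c[0]/c[2]+f["cx"],f["fy"]*c[1]/c[2]+f["cy"]])
def ray(f,uv):
    T=np.array(f["camera_from_world"]);R=T[:3,:3];o=-R.T@T[:3,3]
    d=R.T@np.array([(uv[0]-f["cx"])/f["fx"],(uv[1]-f["cy"])/f["fy"],1]);return o,d
def atz(f,uv,z):
    o,d=ray(f,uv);return o+d*(z-o[2])/d[2]
E
python3 - <<'E'
from h import *
s=env.sense();print(s)
for n in["scene","top"]:
    f=env.grab_frame(n);cv2.imwrite(f"pics/{n}0.png",f["color"])
    o,_=ray(f,(0,0));print(n,o)
    for t in["bath","dipper","dipper_grip","hook_seat","rail_mid","small_cup","stopper","stopwatch"]:
        try:print(t,[(np.round(x["location"]).tolist(),round(x["p"],2)) for x in env.find_in(f,t)][:4])
        except Exception as e:print(t,e)
E
```

```text
pics
{'time': 0.0, 'qpos': array([-1.16119484,  0.68998347, -0.19455192,  1.56637218,  0.15730916,
        0.90249723, -0.21512405]), 'dq': array([-0.00112581, -0.00146632, -0.00044705,  0.00092104, -0.00113799,
       -0.00180785,  0.00035632]), 'effort': array([-3.50670507e-04, -5.27565622e+01, -1.26728989e+00, -1.53431064e+01,
       -5.26483962e-02,  6.57597586e-03,  1.78955243e-04]), 'eef_pos': array([229.17796747, 580.76783432, 237.90382376]), 'ee_rot': array([ 1.86748398e-01,  9.82407332e-01, -9.25252592e-04, -1.14932692e-04]), 'ft_force': array([-0.29101   , -0.08758061,  0.60094878]), 'ft_torque': array([-0.05806446, -0.02758186,  0.00553455]), 'grip_width': 0.9988761814611588}
scene [  14.1869643  -660.95764848  682.80683158]
bath [([296.0, 204.0], 0.77)]
dipper [([403.0, 254.0], 0.91), ([370.0, 297.0], 0.89)]
dipper_grip [([405.0, 253.0], 0.91), ([371.0, 293.0], 0.87)]
hook_seat [([369.0, 296.0], 0.67), ([298.0, 204.0], 0.67), ([406.0, 253.0], 0.62)]
rail_mid [([297.0, 202.0], 0.81)]
small_cup [([419.0, 348.0], 0.77)]
stopper [([443.0, 297.0], 0.75)]
stopwatch [([272.0, 302.0], 0.66)]
top [ 421.89818451 -129.52027632 1235.44432038]
bath [([253.0, 208.0], 0.78)]
dipper [([378.0, 234.0], 0.73), ([364.0, 178.0], 0.69)]
dipper_grip [([366.0, 178.0], 0.69), ([381.0, 235.0], 0.64)]
hook_seat [([380.0, 233.0], 0.77), ([367.0, 181.0], 0.66), ([407.0, 190.0], 0.58)]
rail_mid [([249.0, 209.0], 0.6)]
small_cup [([431.0, 240.0], 0.75)]
stopper [([406.0, 189.0], 0.68), ([250.0, 211.0], 0.27)]
stopwatch [([379.0, 233.0], 0.65), ([322.0, 288.0], 0.57)]
```

View pics/scene0.png

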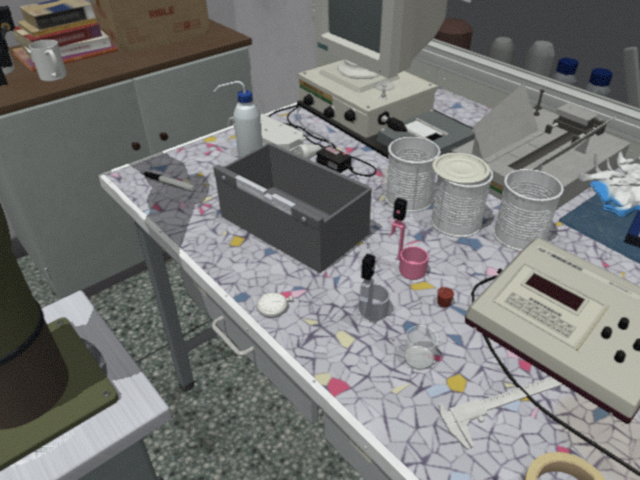

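View pics/top0.png

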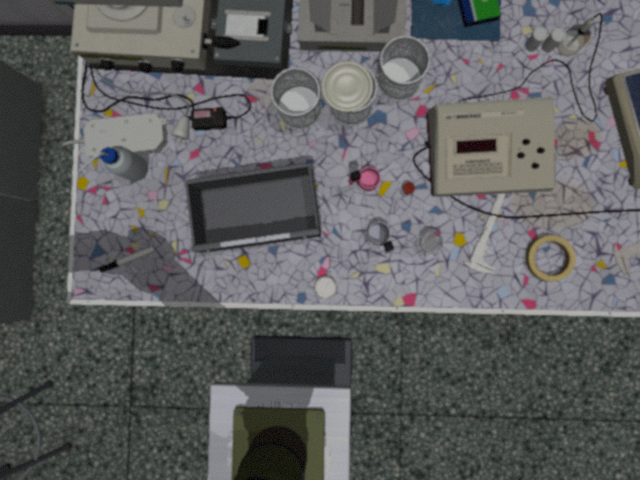

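```bash
python3 - <<'E'
from h import *
f=cv2.imread("pics/scene0.png");cv2.imwrite("pics/c1.png",cv2.resize(f[190:370,220:460],None,fx=3.3,fy=3.3,interpolation=2))
f=cv2.imread("pics/top0.png");cv2.imwrite("pics/c2.png",cv2.resize(f[120:320,200:460],None,fx=3,fy=3,interpolation=2))
E
```

```text
(no output)
```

View pics/c1.png

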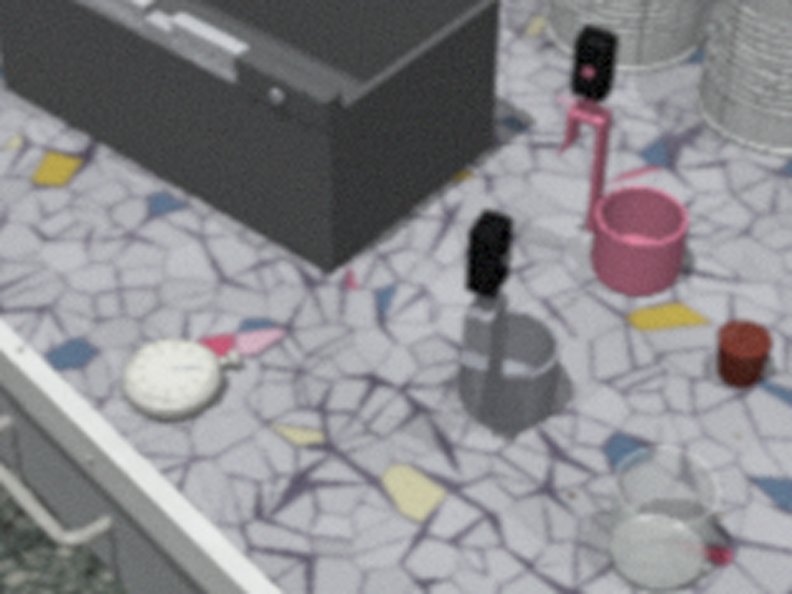

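View pics/c2.png

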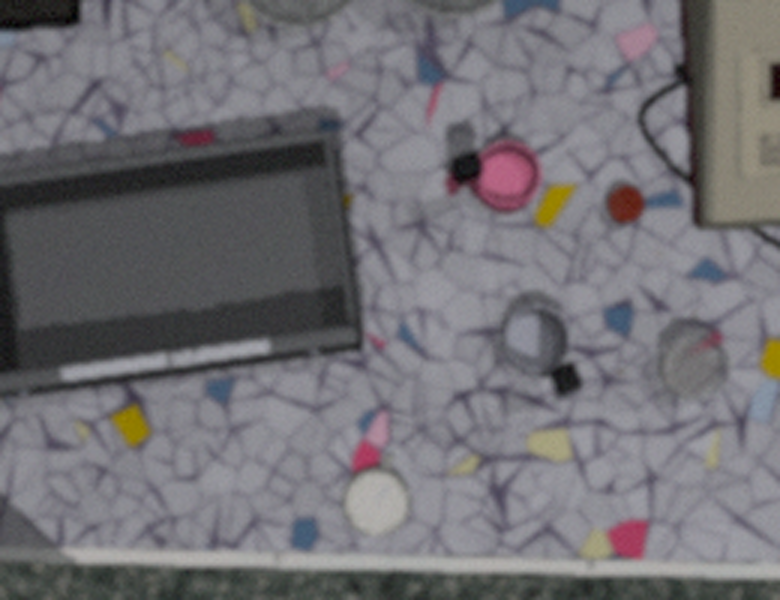

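Two dippers are visible. The grey steel one is at scene (370,297) and top (380,235), and the pink one is at scene (403,254) and top (366,178). The grey one with the black grip block is the target; the pink is the look-alike to leave. The rail's light strip shows a gap near top (257,238), which gives me a first guess for the notch. Next I'll fit the poses.

```bash
cat > fit.py <<'E'
from h import *
from scipy.optimize import minimize
def box(x0,x1,y0,y1,z0,z1):return [(x,y,z) for x in(x0,x1) for y in(y0,y1) for z in(z0,z1)]
a=np.linspace(0,2*np.pi,24,endpoint=False)
DIP=[[(25*np.cos(t),25*np.sin(t),z) for t in a for z in(0,40)],box(-29,-25,-7,7,20,97),box(-46,-25,-7,7,92,97),box(-46,-42,-7,7,70,97),box(-39.5,-31.5,-4,4,97,108),box(-45.5,-25.5,-8,8,108,146)]
BATH=[box(-75,75,-135,135,0,110),box(-75,-65,-135,135,0,122)]
SS=4
def place(parts,p):
    c,s=np.cos(p[2]),np.sin(p[2]);z0=p[3] if len(p)>3 else 0
    return [np.array([(p[0]+c*x-s*y,p[1]+s*x+c*y,z+z0) for x,y,z in q]) for q in parts]
def sil(f,parts,p):
    m=np.zeros((480,640),np.uint8)
    for q in place(parts,p):
        uv=np.array([proj(f,v) for v in q])
        h=cv2.convexHull(np.round(uv*16).astype(np.int32).reshape(-1,1,2))
        cv2.fillPoly(m,[h],255,cv2.LINE_AA,4)
    return m/255.
def fit(views,parts,p0,steps=(10,10,.15)):
    sm=[cv2.GaussianBlur(m.astype(float),(0,0),1) for _,m in views]
    def cost(p):return sum(((cv2.GaussianBlur(sil(f,parts,p),(0,0),1)-m)**2).sum()/m.sum() for (f,_),m in zip(views,sm))
    best=None
    for dy in(-.3,0,.3):
        q=np.array(p0,float);q[2]+=dy
        S=np.vstack([q]+[q+np.eye(len(q))[i]*steps[i] for i in range(len(q))])
        r=minimize(cost,q,method="Nelder-Mead",options=dict(initial_simplex=S,xatol=.02,fatol=1e-5,maxiter=300))
        if best is None or r.fun<best.fun:best=r
    return best
E
cat > a.py <<'E'
from fit import *
D=[];B=[];
for n in["scene","top"]:
    f=env.grab_frame(n)
    for t,L,uv in(("bath",B,None),("dipper",D,{"scene":(370,297),"top":(378,234)}[n])):
        ms=env.masks_of(f,t)
        m=ms[0] if uv is None else min(ms,key=lambda m:np.hypot(*(np.array(m["location"])-uv)))
        print(n,t,m["location"],m["p"],m["region"].sum());L.append((f,m["region"]))
    for t in("small_cup","stopper","stopwatch"):
        r=env.find_in(f,t); 
        print(t,[np.round(atz(f,x["location"],15)[:2]).tolist() for x in r if x["p"]>.5])
import pickle
b0=atz(B[1][0],(253,208),60);d0=atz(D[1][0],(378,231),20)
for n,V,P,p in(("bath",B,BATH,(b0[0],b0[1],.1)),("dip",D,DIP,(d0[0],d0[1],.6))):
    for W in (V,V[:1],V[1:]):
        r=fit(W,P,p);print(n,np.round(r.x,3),r.fun)
        if W is V:
            for (f,m),nm in zip(V,("scene","top")):
                im=f["color"].copy();c,_=cv2.findContours((sil(f,P,r.x)>.5).astype(np.uint8),0,1);cv2.drawContours(im,c,-1,(0,255,0),1)
                u,v=[int(k) for k in proj(f,(r.x[0],r.x[1],60))];u=min(max(u,100),540);v=min(max(v,75),405)
                cv2.imwrite(f"pics/fit_{n}_{nm}.png",cv2.resize(im[v-75:v+75,u-100:u+100],None,fx=4,fy=4,interpolation=2))
E
python3 a.py; python3 -c "
import cv2,numpy as np
a=[cv2.resize(cv2.imread(f'pics/fit_{n}_{m}.png'),(400,300)) for n in('bath','dip') for m in('scene','top')]
cv2.imwrite('pics/fits.png',np.vstack([np.hstack(a[:2]),np.hstack(a[2:])]))"
```

```text
scene bath [419.3, 347.5] 0.75 1293
scene dipper [371.4, 296.0] 0.57 1342
small_cup [[483.0, -332.0]]
stopper [[603.0, -281.0]]
stopwatch [[583.0, 90.0], [373.0, -108.0]]
top bath [254.5, 206.3] 0.84 9581
top dipper [380.1, 231.1] 0.91 481
small_cup [[488.0, -330.0]]
stopper []
stopwatch [[370.0, -99.0], [482.0, -333.0]]
bath [ 5.72121e+02  9.39420e+01 -5.61000e-01] 8.962887104913467
bath [5.701650e+02 2.428998e+03 1.290000e-01] 0.9433310195302858
bath [5.46738e+02 5.74430e+01 1.64000e-01] 0.007175737351897877
dip [ 5.00843e+02 -2.15583e+02  4.18000e-01] 0.1534660964669457
dip [ 5.01491e+02 -2.15564e+02  4.16000e-01] 0.060133014399853815
dip [ 4.99758e+02 -2.15439e+02  3.63000e-01] 0.07720492160674068
```

View pics/fits.png

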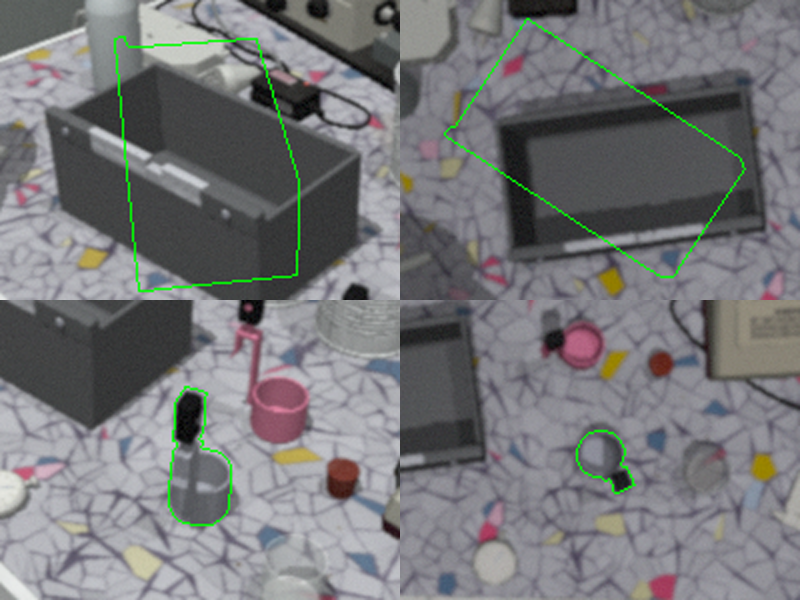

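The dipper outlines fit well. The bath mask in the scene view was a wrong hit on the small cup, so I'll refit it using the mask near (296,204).

```bash
cat > b.py <<'E'
from fit import *
V=[]
for n,uv in(("scene",(296,204)),("top",(254,207))):
    f=env.grab_frame(n);ms=env.masks_of(f,"bath")
    m=min(ms,key=lambda m:np.hypot(*(np.array(m["location"])-uv)));print(m["location"],m["p"]);V.append((f,m["region"]))
for W in(V,V[:1],V[1:]):
    r=fit(W,BATH,(546.7,57.4,.16));print(np.round(r.x,3),r.fun)
    if W is V:
        x,y,t=r.x;c,s=np.cos(t),np.sin(t)
        L=[]
        for f,_ in V:
            im=f["color"].copy();k,_=cv2.findContours((sil(f,BATH,r.x)>.5).astype(np.uint8),0,1);cv2.drawContours(im,k,-1,(0,255,0),1)
            big=cv2.resize(im,None,fx=4,fy=4,interpolation=2)
            for yy in range(-70,71,10):
                u=proj(f,(x-70*c-s*yy,y-70*s+c*yy,122));cv2.circle(big,tuple(int(4*q+2) for q in u),2,(0,0,255) if yy else (255,255,0),-1)
            u=proj(f,(x-70*c,y-70*s,122))*4;a,b=int(u[0]),int(u[1])
            L.append(big[b-150:b+150,a-400:a+400])
        cv2.imwrite("pics/bathfit2.png",np.vstack(L))
E
python3 b.py
```

```text
[297.0, 204.5] 0.57
[252.5, 207.0] 0.73
[5.46405e+02 5.75470e+01 1.49000e-01] 0.014570117089454375
[5.46274e+02 5.71010e+01 1.41000e-01] 0.006693504241479385
[5.46523e+02 5.77760e+01 1.65000e-01] 0.006629669314831432
```

View pics/bathfit2.png

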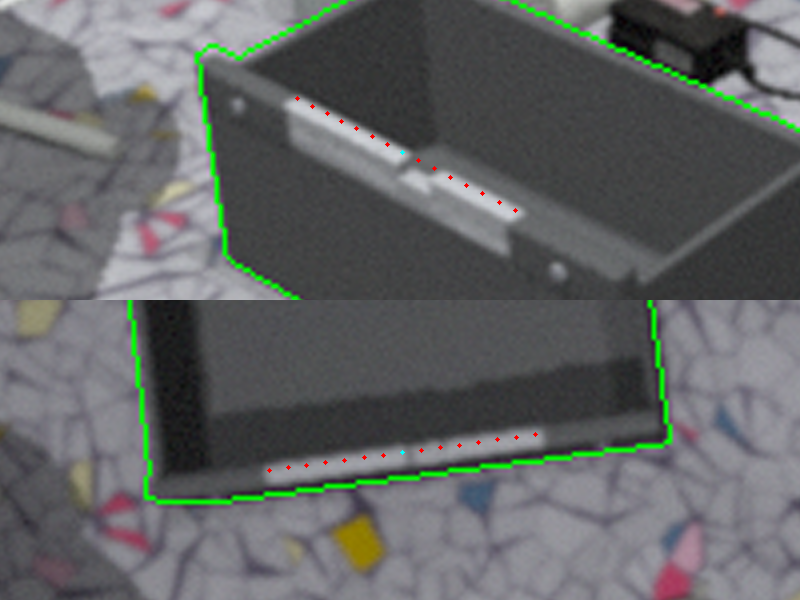

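The bath fit is good: rail_mid is near (477, 47) with yaw 0.15. The visible gap in the rail suggests the notch is at bath y ≈ -10 mm, which I'll confirm by feel. Next I'll plan the transit.

```bash
cat > plan.py <<'E'
import sys,json
from h import *
from scipy.spatial.transform import Rotation as Ro
def plan(target,jaw_deg,n,grip,R=None,p=None):
    s=env.sense()
    R=Ro.from_quat(s["ee_rot"]) if R is None else R
    p=s["eef_pos"] if p is None else p
    M=R.as_matrix();cur=np.degrees(np.arctan2(M[1,1],M[0,1]))
    d=(jaw_deg-cur+180)%360-180
    roll=-d/n; step=(np.array(target)-p)/n/1000
    T=[];
    for i in range(n):
        T.append(np.round(R.as_matrix().T@step,4).tolist());R=R*Ro.from_euler("z",roll,degrees=True)
    for k in range(0,n,5):print(json.dumps(dict(translation=T[k:k+5],roll=[round(roll,2)]*len(T[k:k+5]),grip=[grip]*len(T[k:k+5]))))
    return R,np.array(target,float)
E
python3 - <<'E'
from plan import *
R,p=plan((430,200,250),20,12,.06)
R,p=plan((468,-229,230),-67,15,.06,R,p)
E
```

```text
{"translation": [[-0.0272, -0.0234, -0.0009], [-0.0288, -0.0215, -0.0009], [-0.0302, -0.0194, -0.0009], [-0.0315, -0.0172, -0.0009], [-0.0327, -0.0149, -0.0009]], "roll": [4.04, 4.04, 4.04, 4.04, 4.04], "grip": [0.06, 0.06, 0.06, 0.06, 0.06]}
{"translation": [[-0.0336, -0.0126, -0.0009], [-0.0344, -0.0102, -0.0009], [-0.0351, -0.0077, -0.0009], [-0.0355, -0.0053, -0.0009], [-0.0358, -0.0027, -0.0009]], "roll": [4.04, 4.04, 4.04, 4.04, 4.04], "grip": [0.06, 0.06, 0.06, 0.06, 0.06]}
{"translation": [[-0.0359, -0.0002, -0.0009], [-0.0358, 0.0023, -0.0009]], "roll": [4.04, 4.04], "grip": [0.06, 0.06]}
{"translation": [[-0.0277, -0.0074, 0.0013], [-0.0283, -0.0046, 0.0013], [-0.0287, -0.0017, 0.0013], [-0.0287, 0.0012, 0.0013], [-0.0284, 0.0041, 0.0013]], "roll": [5.8, 5.8, 5.8, 5.8, 5.8], "grip": [0.06, 0.06, 0.06, 0.06, 0.06]}
{"translation": [[-0.0279, 0.007, 0.0013], [-0.027, 0.0098, 0.0013], [-0.0259, 0.0124, 0.0013], [-0.0245, 0.015, 0.0013], [-0.0229, 0.0174, 0.0013]], "roll": [5.8, 5.8, 5.8, 5.8, 5.8], "grip": [0.06, 0.06, 0.06, 0.06, 0.06]}
{"translation": [[-0.021, 0.0196, 0.0013], [-0.0189, 0.0216, 0.0013], [-0.0166, 0.0234, 0.0013], [-0.0142, 0.025, 0.0013], [-0.0116, 0.0263, 0.0013]], "roll": [5.8, 5.8, 5.8, 5.8, 5.8], "grip": [0.06, 0.06, 0.06, 0.06, 0.06]}
```

>>> drive_tool --pt "-0.027 -0.023 -0.001" --pt "-0.029 -0.021 -0.001" --pt "-0.03 -0.019 -0.001" --pt "-0.031 -0.017 -0.001" --pt "-0.033 -0.015 -0.001" --roll '[4,4,4,4,4]' --grip '[0.06,0.06,0.06,0.06,0.06]'

```text
time: 2.12
eef_pos: [313.9, 422.8, 243.9]
ee_rot: [0.356, 0.935, 0.0, 0.0]
ft_force: [0.5, 0.7, 0.6]
grip_width: 0.681
```

>>> drive_tool --pt "-0.034 -0.013 -0.001" --pt "-0.034 -0.01 -0.001" --pt "-0.035 -0.008 -0.001" --pt "-0.035 -0.005 -0.001" --pt "-0.036 -0.003 -0.001" --roll '[4,4,4,4,4]' --grip '[0.06,0.06,0.06,0.06,0.06]'

```text
time: 2.53
eef_pos: [397.7, 264.3, 249.0]
ee_rot: [0.513, 0.858, 0.0, 0.0]
ft_force: [-0.5, -0.4, -0.1]
grip_width: 0.681
```

>>> drive_tool --pt "-0.036 0 -0.001" --pt "-0.036 0.002 -0.001" --pt "-0.028 -0.007 0.001" --pt "-0.028 -0.005 0.001" --pt "-0.029 -0.002 0.001" --roll '[4,4,5.8,5.8,5.8]' --grip '[0.06,0.06,0.06,0.06,0.06]'

```text
time: 2.95
eef_pos: [439.3, 114.6, 247.9]
ee_rot: [0.69, 0.724, 0.0, 0.0]
ft_force: [-0.3, 0.6, 1.0]
grip_width: 0.681
```

>>> drive_tool --pt "-0.029 0.001 0.001" --pt "-0.028 0.004 0.001" --pt "-0.028 0.007 0.001" --pt "-0.027 0.01 0.001" --pt "-0.026 0.012 0.001" --roll '[5.8,5.8,5.8,5.8,5.8]' --grip '[0.06,0.06,0.06,0.06,0.06]'

```text
time: 3.37
eef_pos: [452.6, -28.2, 242.9]
ee_rot: [0.849, 0.528, 0.0, 0.0]
ft_force: [-0.4, 0.4, -0.3]
grip_width: 0.68
```

>>> drive_tool --pt "-0.025 0.015 0.001" --pt "-0.023 0.017 0.001" --pt "-0.021 0.019 0.001" --pt "-0.019 0.021 0.001" --pt "-0.017 0.023 0.001" --roll '[5.8,5.8,5.8,5.8,5.8]' --grip '[0.06,0.06,0.06,0.06,0.06]'

```text
time: 3.78
eef_pos: [464.1, -170.7, 237.8]
ee_rot: [0.954, 0.299, 0.0, -0.0]
ft_force: [0.5, 0.5, -0.5]
grip_width: 0.68
```

```bash
python3 - <<'E'
from plan import *
s=env.sense();print(s["time"],s["eef_pos"],s["qpos"])
plan((468,-229,230),-67,5,.05)
f=env.grab_frame("wrist");cv2.imwrite("pics/w1.png",f["color"])
E
```

```text
3.7833 [ 464.08677031 -170.71497026  237.83008036] [ 0.04399284  0.54424746  0.33933251  1.96942253 -0.28111816  0.67247208
 -0.4039532 ]
{"translation": [[-0.006, 0.01, 0.0016], [-0.0056, 0.0103, 0.0016], [-0.0052, 0.0105, 0.0016], [-0.0047, 0.0107, 0.0016], [-0.0043, 0.0109, 0.0016]], "roll": [2.36, 2.36, 2.36, 2.36, 2.36], "grip": [0.05, 0.05, 0.05, 0.05, 0.05]}
```

View pics/w1.png

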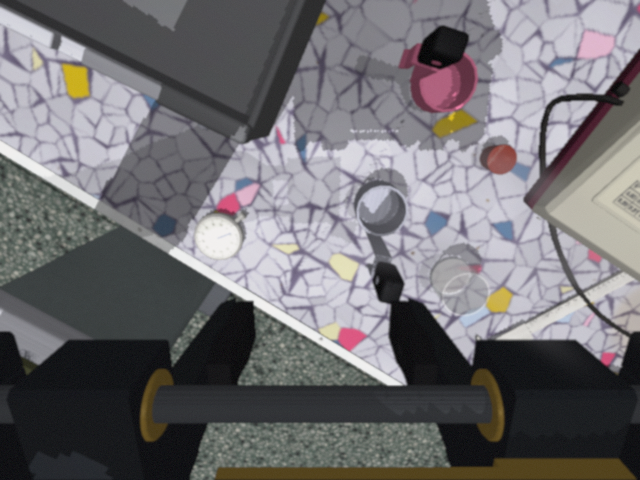

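The wrist view shows the grey dipper with its cup at (380,208) and grip at (388,283), and the pink one at (443,75). I'll move above it and refine.

>>> drive_tool --pt "-0.006 0.01 0.001" --pt "-0.006 0.01 0.001" --pt "-0.005 0.011 0.001" --pt "-0.005 0.011 0.001" --pt "-0.004 0.011 0.001" --roll '[2.4,2.4,2.4,2.4,2.4]' --grip '[0.05,0.05,0.05,0.05,0.05]'

```text
time: 4.25
eef_pos: [468.4, -229.2, 232.6]
ee_rot: [0.98, 0.198, 0.0, -0.0]
ft_force: [-0.3, -0.1, 0.5]
grip_width: 0.57
```

>>> drive_tool --pt "0 0 0" --roll '[0]' --grip '[0.05]'

```text
time: 4.33
eef_pos: [468.2, -231.4, 232.7]
ee_rot: [0.98, 0.197, 0.0, 0.001]
ft_force: [0.0, 0.2, -0.1]
grip_width: 0.566
```

```bash
python3 - <<'E'
from fit import *
s=env.sense();print(s["eef_pos"],s["ft_force"])
f=env.grab_frame("wrist");ms=env.masks_of(f,"dipper")
q=proj(f,(500,-215,50));print(q,[(m["location"],m["p"]) for m in ms])
m=min(ms,key=lambda m:np.hypot(*(np.array(m["location"])-q)))
r=fit([(f,m["region"])],DIP,(500,-215,.4));print(r.x,r.fun)
im=f["color"].copy()
for p,c in((r.x,(0,255,0)),((500.8,-215.5,.41),(0,0,255))):
    k,_=cv2.findContours((sil(f,DIP,p)>.5).astype(np.uint8),0,1);cv2.drawContours(im,k,-1,c,1)
cv2.imwrite("pics/w2.png",im)
E
```

```text
[ 468.22750585 -231.38317892  232.67212356] [ 0.03701886  0.20525508 -0.0766152 ]
[317.80645354 178.12816559] [([318.2, 190.9], 0.96), ([342.1, 22.2], 0.88)]
[ 4.99427075e+02 -2.16229306e+02  3.77103191e-01] 0.01624312531717477
```

View pics/w2.png

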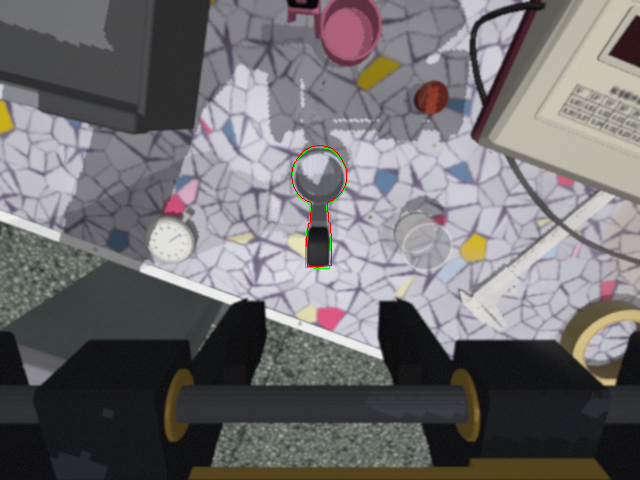

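>>> drive_tool --pt "-0.0005 -0.0025 0.03" --pt "0 0 0.035" --pt "0 0 0.03" --pt "0 0 0.02" --pt "0 0 0.007" --roll '[0.7,0,0,0,0]' --grip '[0.05,0.05,0.05,0.05,0.05]'

```text
time: 4.85
eef_pos: [465.4, -224.3, 108.0]
ee_rot: [0.981, 0.195, -0.002, -0.002]
ft_force: [-0.1, -0.3, 0.4]
grip_width: 0.569
```

>>> drive_tool --pt "0 0 0" --pt "0 0 0" --roll '[0,0]' --grip '[0.05,0.05]'

```text
time: 5.02
eef_pos: [467.1, -226.2, 111.2]
ee_rot: [0.981, 0.194, 0.0, -0.0]
ft_force: [0.2, -1.6, -0.1]
grip_width: 0.563
```

```bash
python3 - <<'E'
from fit import *
f=env.grab_frame("wrist");cv2.imwrite("pics/w3.png",f["color"])
E
```

```text
(no output)
```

View pics/w3.png

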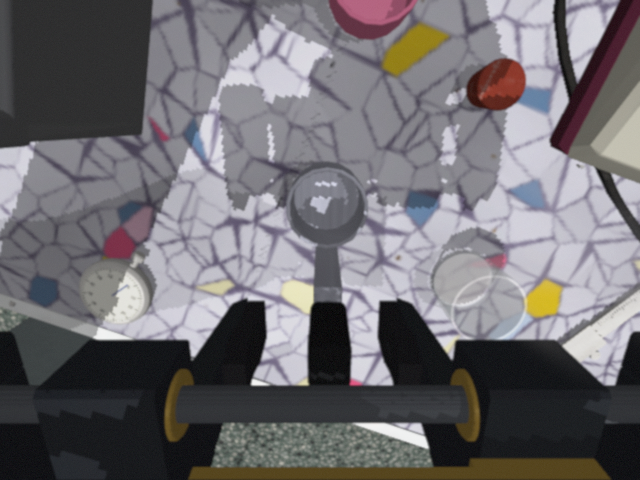

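The block sits between the fingers but about 3 mm towards tool +y (block centre at pixel 330, jaw centre at 322). I'll centre it and close.

>>> drive_tool --pt "0 0.003 0" --pt "0 0 0" --pt "0 0 0" --roll '[0,0,0]' --grip '[0.05,0.05,0.05]'

```text
time: 5.32
eef_pos: [468.6, -229.6, 111.7]
ee_rot: [0.981, 0.194, 0.001, 0.001]
ft_force: [0.0, 0.1, 0.3]
grip_width: 0.566
```

>>> drive_tool --pt "0 0 0" --pt "0 0 0" --pt "0 0 0" --pt "0 0 0" --pt "0 0 0" --roll '[0,0,0,0,0]' --grip '[0.01,0.01,0.01,0.01,0.01]' --newtons 40

```text
time: 5.73
eef_pos: [467.9, -229.1, 110.7]
ee_rot: [0.981, 0.194, -0.0, -0.0]
ft_force: [-0.5, 0.2, -0.2]
grip_width: 0.212
```

>>> drive_tool --pt "0 0 0" --pt "0 0 0" --pt "0 0 0" --roll '[0,0,0]' --grip '[0.01,0.01,0.01]'

```text
time: 5.98
eef_pos: [467.8, -229.1, 110.6]
ee_rot: [0.981, 0.194, -0.0, -0.0]
ft_force: [0.0, -0.3, -0.6]
grip_width: 0.178
```

Gripped: the opening is about 15.7 mm against a 16 mm block. Next I'll lift and carry it to above the bath.

```bash
python3 - <<'E'
from plan import *
s=env.sense();p=s["eef_pos"]
R,p=plan((p[0],p[1],275),-67.63,5,.01)
R,p=plan((484,62,280),-81.4,10,.01,R,p)
E
```

```text
{"translation": [[-0.0, -0.0, -0.0329], [-0.0, -0.0, -0.0329], [-0.0, -0.0, -0.0329], [-0.0, -0.0, -0.0329], [-0.0, -0.0, -0.0329]], "roll": [-0.0, -0.0, -0.0, -0.0, -0.0], "grip": [0.01, 0.01, 0.01, 0.01, 0.01]}
{"translation": [[0.0126, -0.0263, -0.0005], [0.0119, -0.0266, -0.0005], [0.0113, -0.0269, -0.0005], [0.0107, -0.0271, -0.0005], [0.01, -0.0274, -0.0005]], "roll": [1.38, 1.38, 1.38, 1.38, 1.38], "grip": [0.01, 0.01, 0.01, 0.01, 0.01]}
{"translation": [[0.0093, -0.0276, -0.0005], [0.0087, -0.0278, -0.0005], [0.008, -0.028, -0.0005], [0.0073, -0.0282, -0.0005], [0.0066, -0.0284, -0.0005]], "roll": [1.38, 1.38, 1.38, 1.38, 1.38], "grip": [0.01, 0.01, 0.01, 0.01, 0.01]}
```

>>> drive_tool --pt "0 0 -0.02" --pt "0 0 -0.035" --pt "0 0 -0.04" --pt "0 0 -0.04" --pt "0 0 -0.03" --roll '[0,0,0,0,0]' --grip '[0.01,0.01,0.01,0.01,0.01]'

```text
time: 6.4
eef_pos: [467.9, -229.5, 278.4]
ee_rot: [0.981, 0.194, 0.001, 0.001]
ft_force: [0.9, -0.6, -1.7]
grip_width: 0.18
```

>>> drive_tool --pt "0.0125 -0.026 0" --pt "0.012 -0.0265 0" --pt "0.0115 -0.027 0" --pt "0.0105 -0.027 0" --pt "0.01 -0.0275 0" --roll '[1.38,1.38,1.38,1.38,1.38]' --grip '[0.01,0.01,0.01,0.01,0.01]'

```text
time: 6.82
eef_pos: [475.5, -82.4, 275.5]
ee_rot: [0.991, 0.134, -0.0, -0.0]
ft_force: [0.9, -0.2, -2.0]
grip_width: 0.176
```

>>> drive_tool --pt "0.0095 -0.0275 0" --pt "0.0085 -0.028 0" --pt "0.008 -0.028 0" --pt "0.0075 -0.028 0" --pt "0.0065 -0.0285 0" --roll '[1.38,1.38,1.38,1.38,1.38]' --grip '[0.01,0.01,0.01,0.01,0.01]'

```text
time: 7.23
eef_pos: [483.7, 63.1, 275.4]
ee_rot: [0.997, 0.074, -0.001, -0.0]
ft_force: [0.1, -0.5, -1.6]
grip_width: 0.177
```

>>> drive_tool --pt "0 0 0" --pt "0 0 0" --pt "0 0 0" --pt "0 0 0" --roll '[0,0,0,0]' --grip '[0.01,0.01,0.01,0.01]'

```text
time: 7.57
eef_pos: [484.1, 60.1, 275.7]
ee_rot: [0.997, 0.074, -0.0, 0.0]
ft_force: [-0.9, -0.4, -2.2]
grip_width: 0.178
```

```bash
cat > c.py <<'E'
import sys
from fit import *
s=env.sense();print(s["time"],s["eef_pos"],s["ee_rot"],s["ft_force"],s["qpos"][6])
yaw=2*np.arctan2(s["ee_rot"][1],s["ee_rot"][0]);print("yaw",np.degrees(yaw))
L=[]
for n in("scene","top","wrist"):
    f=env.grab_frame(n);im=f["color"].copy();x=s["eef_pos"]
    c,sn=np.cos(yaw),np.sin(yaw)
    o=34.6
    P=(x[0]+c*o,x[1]+sn*o,yaw,x[2]-110.6)
    cv2.imwrite(f"pics/raw_{n}_{sys.argv[1]}.png",im)
    k,_=cv2.findContours((sil(f,DIP,P)>.5).astype(np.uint8),0,1);cv2.drawContours(im,k,-1,(0,255,0),1)
    u,v=[int(k) for k in proj(f,(x[0],x[1],x[2]-50))];u=min(max(u,100),540);v=min(max(v,75),405)
    L.append(cv2.resize(im[v-75:v+75,u-100:u+100],(400,300),interpolation=2) if n!="wrist" else cv2.resize(im,(400,300)))
L.append(L[0]*0)
cv2.imwrite(f"pics/v_{sys.argv[1]}.png",np.vstack([np.hstack(L[:2]),np.hstack(L[2:])]))
E
python3 c.py 1
```

```text
7.5667 [484.08371586  60.10625114 275.70934475] [ 9.97285245e-01  7.36343196e-02 -1.73866559e-04  3.09751654e-04] [-0.87743144 -0.41356316 -2.17361195] -1.2251054558251206
yaw 8.4455157226276
```

View pics/v_1.png

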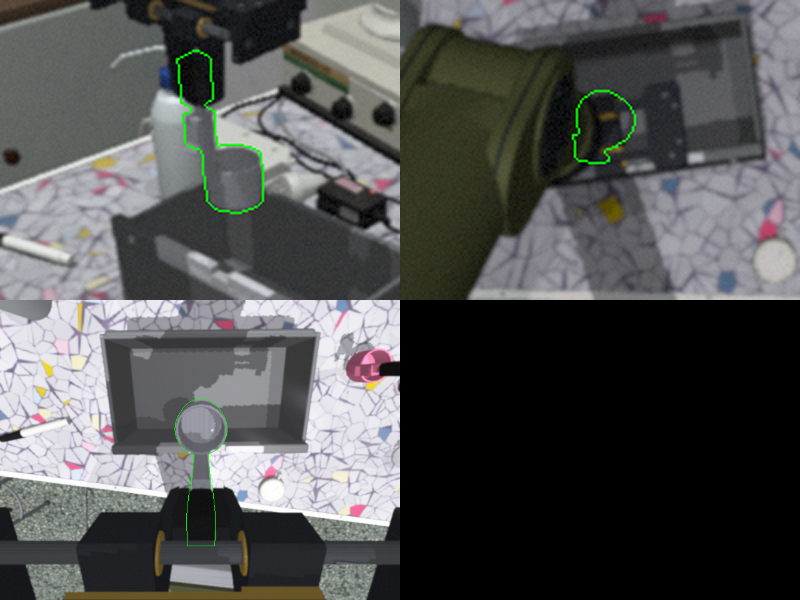

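Model and images agree, and the dipper is upright in the jaws. I'll descend with the cup inside the bath and the leg still above the rail.

>>> drive_tool --pt "0 0 0.025" --pt "0 0 0.03" --pt "0 0 0.025" --pt "0 0 0.015" --pt "0 0 0.005" --roll '[0,0,0,0,0]' --grip '[0.01,0.01,0.01,0.01,0.01]'

```text
time: 8.13
eef_pos: [483.0, 60.8, 173.7]
ee_rot: [0.997, 0.074, -0.002, 0.0]
ft_force: [0.3, -0.1, -1.7]
grip_width: 0.18
```

>>> drive_tool --pt "0 0 0.002" --pt "0 0 0" --pt "0 0 0" --roll '[0,0,0]' --grip '[0.01,0.01,0.01]'

```text
time: 8.38
eef_pos: [485.2, 61.3, 174.6]
ee_rot: [0.997, 0.074, 0.001, -0.0]
ft_force: [-0.6, -0.9, -1.7]
grip_width: 0.179
```

```bash
python3 c.py 2; python3 -c "
import cv2
f=cv2.imread('pics/raw_scene_2.png');cv2.imwrite('pics/z2.png',cv2.resize(f[120:260,200:380],None,fx=4,fy=4,interpolation=2))"
```

```text
8.3833 [485.19566386  61.30880054 174.6308432 ] [ 9.97223564e-01  7.44590783e-02  1.00380189e-03 -4.81328000e-05] [-0.59545013 -0.8858344  -1.70755159] -1.1060016469317653
yaw 8.54029006129097
```

View pics/z2.png

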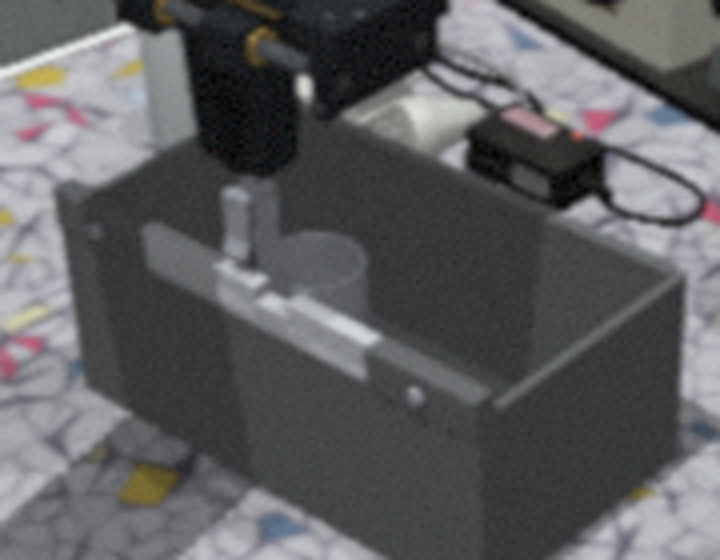

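View pics/v_2.png

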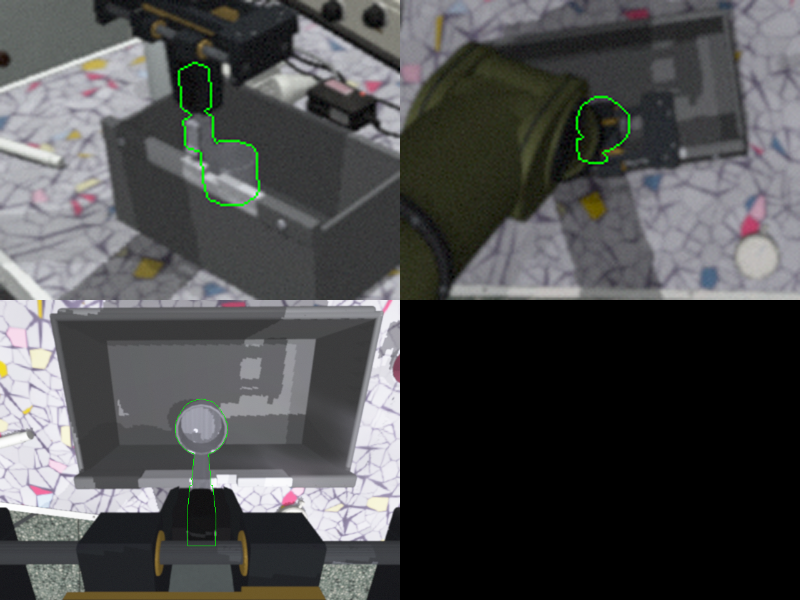

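Cup is inside the bath, hook above the rail and left of the notch. Now I'll feel for the rail's inner face with the strap by moving gently along tool -x.

>>> drive_tool --pt "-0.003 0 0" --pt "-0.003 0 0" --pt "-0.001 0 0" --pt "0 0 0" --pt "0 0 0" --roll '[0,0,0,0,0]' --grip '[0.01,0.01,0.01,0.01,0.01]'

```text
time: 8.95
eef_pos: [477.4, 60.6, 173.8]
ee_rot: [0.997, 0.075, 0.0, -0.0]
ft_force: [0.4, -0.4, -1.7]
grip_width: 0.177
```

>>> drive_tool --pt "-0.001 0 0" --pt "0 0 0" --pt "0 0 0" --roll '[0,0,0]' --grip '[0.01,0.01,0.01]'

```text
time: 9.2
eef_pos: [476.5, 60.4, 173.7]
ee_rot: [0.997, 0.075, -0.0, -0.0]
ft_force: [0.5, -0.5, -1.5]
grip_width: 0.182
```

>>> drive_tool --pt "-0.001 0 0" --pt "0 0 0" --pt "0 0 0" --roll '[0,0,0]' --grip '[0.01,0.01,0.01]'

```text
time: 9.45
eef_pos: [475.4, 60.2, 173.7]
ee_rot: [0.997, 0.075, -0.0, -0.0]
ft_force: [0.8, 0.1, -2.6]
grip_width: 0.176
```

>>> drive_tool --pt "-0.001 0 0" --pt "0 0 0" --pt "0 0 0" --roll '[0,0,0]' --grip '[0.01,0.01,0.01]'

```text
time: 9.7
eef_pos: [474.4, 60.1, 173.7]
ee_rot: [0.997, 0.075, -0.0, -0.0]
ft_force: [0.4, 0.1, -1.5]
grip_width: 0.179
```

>>> drive_tool --pt "-0.001 0 0" --pt "0 0 0" --pt "0 0 0" --roll '[0,0,0]' --grip '[0.01,0.01,0.01]'

```text
time: 9.95
eef_pos: [473.4, 59.9, 173.7]
ee_rot: [0.997, 0.075, -0.0, -0.0]
ft_force: [0.3, 0.6, -3.0]
grip_width: 0.183
```

>>> drive_tool --pt "-0.001 0 0" --pt "0 0 0" --pt "0 0 0" --roll '[0,0,0]' --grip '[0.01,0.01,0.01]'

```text
time: 10.2
eef_pos: [472.7, 59.8, 173.8]
ee_rot: [0.997, 0.075, 0.0, -0.0]
ft_force: [0.5, -0.0, -1.8]
grip_width: 0.176
```

>>> drive_tool --pt "-0.001 0 0" --pt "0 0 0" --pt "0 0 0" --roll '[0,0,0]' --grip '[0.01,0.01,0.01]'

```text
time: 10.45
eef_pos: [472.3, 59.8, 173.9]
ee_rot: [0.997, 0.075, 0.001, 0.0]
ft_force: [2.8, 0.2, -3.2]
grip_width: 0.179
```

The strap touches the rail's inner face at TCP x ≈ 473 (2.8 N). I'll back off to centre the slot over the rail, then lower.

>>> drive_tool --pt "0.003 0 0" --pt "0 0 0" --pt "0 0 0" --roll '[0,0,0]' --grip '[0.01,0.01,0.01]'

```text
time: 10.7
eef_pos: [474.0, 60.0, 173.6]
ee_rot: [0.997, 0.075, -0.001, -0.0]
ft_force: [-0.2, -0.4, -2.6]
grip_width: 0.176
```

>>> drive_tool --pt "0 0 0.003" --pt "0 0 0.003" --pt "0 0 0.002" --pt "0 0 0" --pt "0 0 0" --roll '[0,0,0,0,0]' --grip '[0.01,0.01,0.01,0.01,0.01]'

```text
time: 11.12
eef_pos: [474.2, 60.0, 165.5]
ee_rot: [0.997, 0.075, -0.0, -0.0]
ft_force: [-0.2, -0.6, -0.9]
grip_width: 0.179
```

>>> drive_tool --pt "0 0 0.003" --pt "0 0 0.002" --pt "0 0 0" --pt "0 0 0" --roll '[0,0,0,0]' --grip '[0.01,0.01,0.01,0.01]'

```text
time: 11.45
eef_pos: [474.4, 60.0, 160.6]
ee_rot: [0.997, 0.075, -0.0, -0.0]
ft_force: [0.6, 0.1, -2.2]
grip_width: 0.179
```

>>> drive_tool --pt "0 0 0.003" --pt "0 0 0.002" --pt "0 0 0" --pt "0 0 0" --roll '[0,0,0,0]' --grip '[0.01,0.01,0.01,0.01]'

```text
time: 11.78
eef_pos: [474.4, 60.1, 155.6]
ee_rot: [0.997, 0.075, -0.0, -0.0]
ft_force: [-0.1, -0.5, -2.5]
grip_width: 0.176
```

No contact, with the leg now below the rail's top. Continuing down.

>>> drive_tool --pt "0 0 0.003" --pt "0 0 0.003" --pt "0 0 0.002" --pt "0 0 0" --pt "0 0 0" --roll '[0,0,0,0,0]' --grip '[0.01,0.01,0.01,0.01,0.01]'

```text
time: 12.2
eef_pos: [474.4, 60.0, 147.5]
ee_rot: [0.997, 0.075, -0.0, -0.0]
ft_force: [-0.5, 0.3, -1.4]
grip_width: 0.18
```

>>> drive_tool --pt "0 0 0.002" --pt "0 0 0.002" --pt "0 0 0" --pt "0 0 0" --roll '[0,0,0,0]' --grip '[0.01,0.01,0.01,0.01]'

```text
time: 12.53
eef_pos: [474.4, 60.1, 143.6]
ee_rot: [0.997, 0.075, -0.0, -0.0]
ft_force: [0.2, 1.1, -1.6]
grip_width: 0.176
```

>>> drive_tool --pt "0 0 0.001" --pt "0 0 0.001" --pt "0 0 0" --pt "0 0 0" --roll '[0,0,0,0]' --grip '[0.01,0.01,0.01,0.01]'

```text
time: 12.87
eef_pos: [474.4, 60.1, 141.7]
ee_rot: [0.997, 0.075, -0.0, -0.0]
ft_force: [-0.4, 0.7, -2.5]
grip_width: 0.181
```

```bash
python3 c.py 3; python3 -c "
import cv2
f=cv2.imread('pics/raw_scene_3.png');cv2.imwrite('pics/z3.png',cv2.resize(f[120:260,200:380],None,fx=4,fy=4,interpolation=2))"
```

```text
12.8667 [474.42919143  60.06913068 141.65336927] [ 9.97206708e-01  7.46911951e-02 -7.30426577e-05 -4.09230476e-05] [-0.43043259  0.69718498 -2.45441908] -1.063682358956555
yaw 8.566958671144542
```

View pics/z3.png

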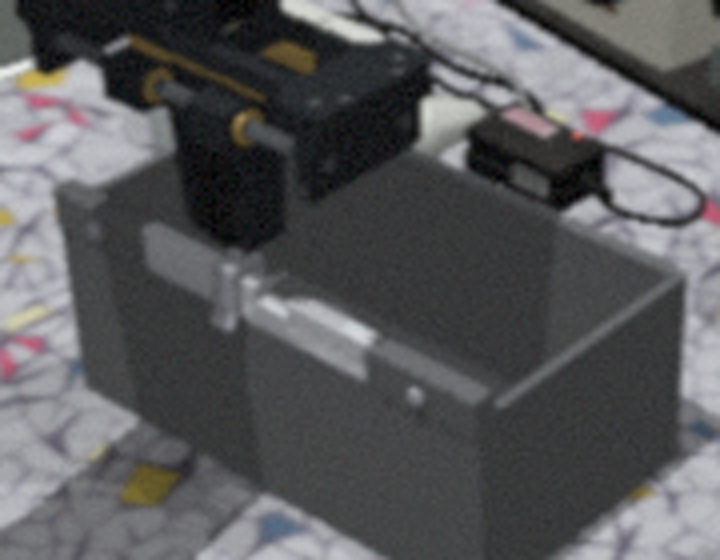

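The hook straddles the rail with the leg outside at about (225,295), left of the notch at about (265,300). Now lowering onto the rail in small steps.

>>> drive_tool --pt "0 0 0.001" --pt "0 0 0" --pt "0 0 0" --roll '[0,0,0]' --grip '[0.01,0.01,0.01]'

```text
time: 13.27
eef_pos: [474.5, 60.1, 140.7]
ee_rot: [0.997, 0.075, -0.0, -0.0]
ft_force: [0.4, -0.4, -1.6]
grip_width: 0.179
```

>>> drive_tool --pt "0 0 0.001" --pt "0 0 0" --pt "0 0 0" --roll '[0,0,0]' --grip '[0.01,0.01,0.01]'

```text
time: 13.52
eef_pos: [474.6, 60.1, 140.0]
ee_rot: [0.997, 0.075, 0.0, -0.0]
ft_force: [-0.8, 0.8, 3.0]
grip_width: 0.177
```

>>> drive_tool --pt "0 0 0.0005" --pt "0 0 0" --pt "0 0 0" --roll '[0,0,0]' --grip '[0.01,0.01,0.01]'

```text
time: 13.77
eef_pos: [474.5, 60.1, 139.6]
ee_rot: [0.997, 0.075, 0.0, -0.0]
ft_force: [-2.3, -0.3, 6.9]
grip_width: 0.179
```

Resting on the rail with about 8 N of push. I'll ease off slightly and slide along tool +y (bath -y).

>>> drive_tool --pt "0 0 -0.0003" --pt "0 0.001 0" --pt "0 0.001 0" --pt "0 0.001 0" --pt "0 0.001 0" --roll '[0,0,0,0,0]' --grip '[0.01,0.01,0.01,0.01,0.01]'

```text
time: 14.18
eef_pos: [475.2, 57.9, 139.7]
ee_rot: [0.997, 0.076, 0.0, -0.001]
ft_force: [-0.2, 3.2, 5.7]
grip_width: 0.177
```

>>> drive_tool --pt "0 0.001 0" --pt "0 0.001 0" --pt "0 0.001 0" --pt "0 0.001 0" --pt "0 0.001 0" --roll '[0,0,0,0,0]' --grip '[0.01,0.01,0.01,0.01,0.01]'

```text
time: 14.6
eef_pos: [476.1, 52.9, 139.7]
ee_rot: [0.997, 0.076, 0.0, -0.001]
ft_force: [-0.4, 4.4, 6.0]
grip_width: 0.178
```

>>> drive_tool --pt "0 0.001 0" --pt "0 0.001 0" --pt "0 0.001 0" --pt "0 0.001 0" --pt "0 0.001 0" --roll '[0,0,0,0,0]' --grip '[0.01,0.01,0.01,0.01,0.01]'

```text
time: 15.02
eef_pos: [476.9, 47.9, 139.7]
ee_rot: [0.997, 0.076, 0.0, -0.001]
ft_force: [0.3, 3.7, 5.8]
grip_width: 0.182
```

>>> drive_tool --pt "0 0.001 0" --pt "0 0.001 0" --pt "0 0.001 0" --pt "0 0.001 0" --roll '[0,0,0,0]' --grip '[0.01,0.01,0.01,0.01]'

```text
time: 15.35
eef_pos: [477.4, 44.0, 139.7]
ee_rot: [0.997, 0.076, 0.0, -0.001]
ft_force: [-0.9, 4.3, 5.6]
grip_width: 0.175
```

>>> drive_tool --pt "0 0.001 0" --pt "0 0.001 0" --roll '[0,0]' --grip '[0.01,0.01]'

```text
time: 15.52
eef_pos: [477.7, 41.9, 139.7]
ee_rot: [0.997, 0.075, 0.0, -0.001]
ft_force: [-1.1, 3.6, 4.9]
grip_width: 0.175
```

>>> drive_tool --pt "0 0.001 0" --pt "0 0.001 0" --roll '[0,0]' --grip '[0.01,0.01]'

```text
time: 15.68
eef_pos: [478.0, 39.3, 139.6]
ee_rot: [0.997, 0.075, 0.0, -0.001]
ft_force: [-0.1, 4.2, 3.9]
grip_width: 0.172
```

>>> drive_tool --pt "0 0.001 0" --pt "0 0.001 0" --roll '[0,0]' --grip '[0.01,0.01]'

```text
time: 15.85
eef_pos: [478.0, 35.3, 139.2]
ee_rot: [0.997, 0.074, -0.0, 0.001]
ft_force: [-0.7, 0.2, -1.6]
grip_width: 0.177
```

Downward force has vanished at y ≈ 36 (bath y ≈ -11), matching the notch seen in the images. I'll move a bit more to centre and lower.

>>> drive_tool --pt "0 0.001 0" --pt "0 0 0.001" --pt "0 0 0.001" --pt "0 0 0" --roll '[0,0,0,0]' --grip '[0.01,0.01,0.01,0.01]'

```text
time: 16.18
eef_pos: [478.0, 35.0, 137.1]
ee_rot: [0.997, 0.074, -0.0, 0.0]
ft_force: [-0.1, -0.3, -2.7]
grip_width: 0.18
```

>>> drive_tool --pt "0 0 0.001" --pt "0 0 0.001" --pt "0 0 0" --roll '[0,0,0]' --grip '[0.01,0.01,0.01]'

```text
time: 16.43
eef_pos: [478.1, 35.4, 135.3]
ee_rot: [0.997, 0.075, -0.0, -0.0]
ft_force: [1.0, 0.2, -2.0]
grip_width: 0.171
```

>>> drive_tool --pt "0 0 0.001" --pt "0 0 0.001" --pt "0 0 0" --roll '[0,0,0]' --grip '[0.01,0.01,0.01]'

```text
time: 16.68
eef_pos: [478.1, 35.4, 133.4]
ee_rot: [0.997, 0.075, -0.0, -0.0]
ft_force: [0.4, 0.4, -2.5]
grip_width: 0.179
```

Going in freely. Floor expected at TCP z ≈ 132.4.

>>> drive_tool --pt "0 0 0.001" --pt "0 0 0" --pt "0 0 0" --roll '[0,0,0]' --grip '[0.01,0.01,0.01]'

```text
time: 16.93
eef_pos: [478.3, 35.4, 132.5]
ee_rot: [0.997, 0.075, 0.0, -0.0]
ft_force: [0.1, 0.8, -1.8]
grip_width: 0.179
```

>>> drive_tool --pt "0 0 0.0005" --pt "0 0 0" --pt "0 0 0" --roll '[0,0,0]' --grip '[0.01,0.01,0.01]'

```text
time: 17.18
eef_pos: [478.3, 35.4, 132.2]
ee_rot: [0.997, 0.075, 0.0, -0.0]
ft_force: [-0.5, 0.0, 1.7]
grip_width: 0.178
```

```bash
python3 c.py 4; python3 -c "
import cv2
f=cv2.imread('pics/raw_scene_4.png');cv2.imwrite('pics/z4.png',cv2.resize(f[120:260,200:380],None,fx=4,fy=4,interpolation=2))"
```

```text
17.1833 [478.27099187  35.36461857 132.18173157] [ 9.97206855e-01  7.46890914e-02  1.42579492e-04 -8.22651382e-05] [-0.45564601  0.01004308  1.65775547] -1.0152199676900184
yaw 8.56671701439879
```

View pics/z4.png

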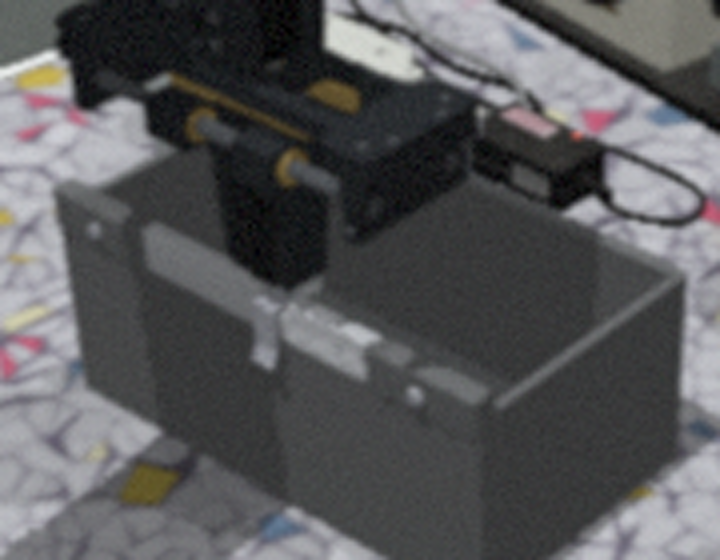

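The hook is home: it dropped 8.2 mm from the rail top with the floor felt at about 3.5 N of push. I'll bring the strap lightly towards the wall so it hangs flush, relieve the push, and release.

>>> drive_tool --pt "-0.0007 0 -0.0002" --pt "-0.0006 0 0" --pt "0 0 0" --pt "0 0 0" --roll '[0,0,0,0]' --grip '[0.01,0.01,0.01,0.01]'

```text
time: 17.67
eef_pos: [477.4, 35.2, 132.3]
ee_rot: [0.997, 0.075, 0.001, 0.0]
ft_force: [1.7, 0.7, 0.8]
grip_width: 0.177
```

>>> drive_tool --pt "0 0 0" --pt "0 0 0" --pt "0 0 0" --pt "0 0 0" --pt "0 0 0" --roll '[0,0,0,0,0]' --grip '[0.018,0.022,0.028,0.036,0.045]' --newtons 10

```text
time: 18.08
eef_pos: [476.7, 35.2, 132.1]
ee_rot: [0.997, 0.075, -0.0, -0.0]
ft_force: [0.2, 0.3, -0.3]
grip_width: 0.443
```

>>> drive_tool --pt "0 0 0" --pt "0 0 0" --pt "0 0 0" --roll '[0,0,0]' --grip '[0.045,0.045,0.045]'

```text
time: 18.33
eef_pos: [476.9, 35.2, 132.2]
ee_rot: [0.997, 0.075, -0.0, -0.0]
ft_force: [0.4, 0.9, 0.6]
grip_width: 0.509
```

```bash
python3 c.py 5
```

```text
18.3333 [476.89353443  35.17689404 132.19776044] [ 9.97204407e-01  7.47219380e-02 -2.06568506e-05 -3.95327575e-05] [0.35415494 0.88444523 0.57966665] -1.0143353678598377
yaw 8.57049139279615
```

View pics/v_5.png

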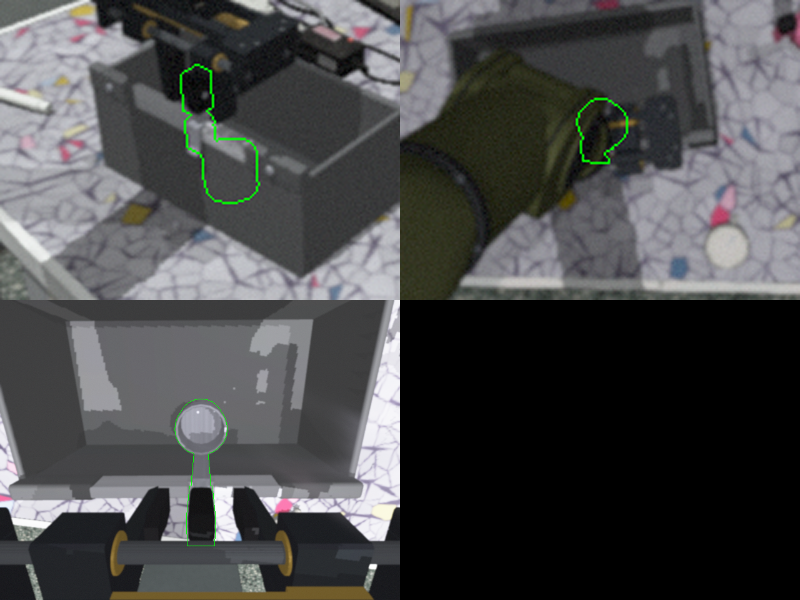

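Released and still upright, with clear gaps on both sides of the block. Retreating straight up.

>>> drive_tool --pt "0 0 -0.005" --pt "0 0 -0.015" --pt "0 0 -0.03" --pt "0 0 -0.035" --pt "0 0 -0.035" --roll '[0,0,0,0,0]' --grip '[0.045,0.045,0.045,0.045,0.045]'

```text
time: 18.9
eef_pos: [476.1, 34.9, 253.6]
ee_rot: [0.997, 0.074, -0.001, 0.0]
ft_force: [0.3, -0.6, -0.1]
grip_width: 0.512
```

>>> drive_tool --pt "0 0 -0.02" --pt "0 0 -0.01" --pt "0 0 0" --pt "0 0 0" --pt "0 0 0" --roll '[0,0,0,0,0]' --grip '[0.045,0.045,0.045,0.045,0.045]'

```text
time: 19.32
eef_pos: [476.2, 35.3, 281.5]
ee_rot: [0.997, 0.075, -0.001, -0.0]
ft_force: [-0.1, 0.3, -0.3]
grip_width: 0.512
```

```bash
cat > d.py <<'E'
from fit import *
L=[]
f=env.grab_frame("scene");w=env.grab_frame("wrist")
cv2.imwrite("pics/fin_scene.png",f["color"])
P=(477.3+34.6*.989-.0,35.2+34.6*.149,.1495,22)
for g in(f,w):
    im=g["color"].copy();k,_=cv2.findContours((sil(g,DIP,P)>.5).astype(np.uint8),0,1);cv2.drawContours(im,k,-1,(0,255,0),1)
    L.append(g["color"]);L.append(im)
c=lambda a:cv2.resize(a[130:280,200:400],(400,300),interpolation=2)
cv2.imwrite("pics/fin.png",np.vstack([np.hstack([c(L[0]),c(L[1])]),np.hstack([cv2.resize(L[2],(400,300)),cv2.resize(L[3],(400,300))])]))
E
python3 d.py
```

```text
(no output)
```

View pics/fin.png

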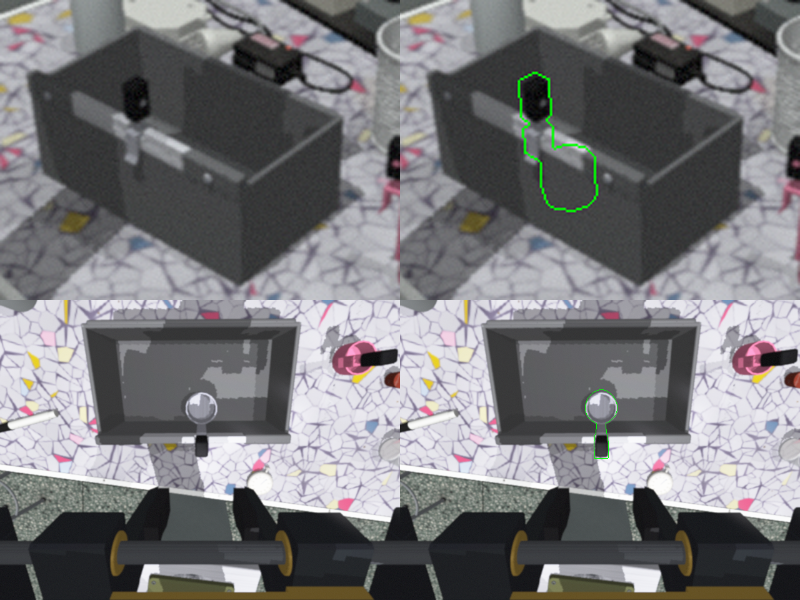

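View pics/fin_scene.png

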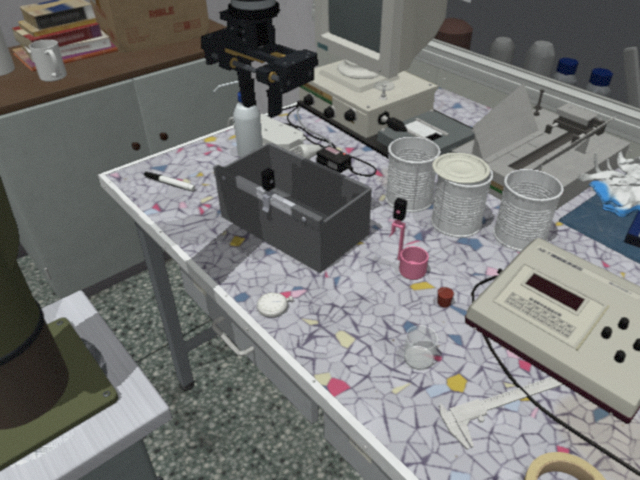

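```bash
python3 - <<'E'
from fit import *
f=cv2.imread("pics/fin_scene.png");cv2.imwrite("pics/finz.png",cv2.resize(f[155:225,230:310],None,fx=7.5,fy=7.5,interpolation=2))
E
```

```text
(no output)
```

View pics/finz.png

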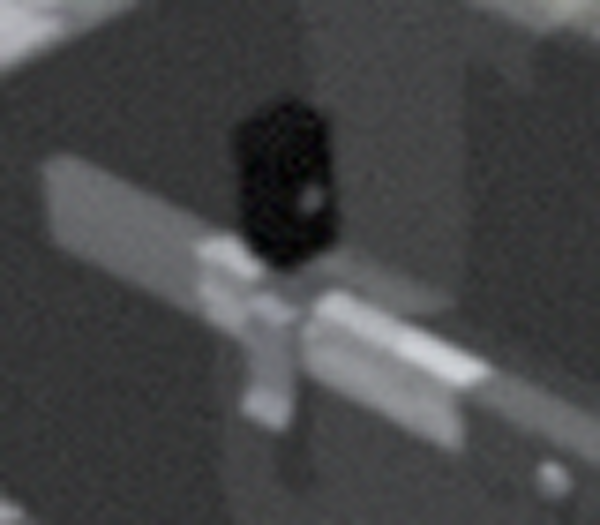

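The enlarged crop shows the bridge at (270,300), sunk between the rail shoulders at about (225,260) and (330,300). The leg is outside the wall and the dipper is upright. The stopper, small cup, stopwatch and pink dipper are where they were. Handing in.

```bash
python3 -c "
from bench import env
print(env.job_done())"
```

```text
the job is handed in; nothing more can be done
None
```

The steel dipper is hanging in the rail's notch with its cup inside the bath, and I handed the job in at about 19 s.

- **Finding the notch:** I slid the hook along the rail with about 6–8 N of downward push. It dropped in about 11 mm from the rail's middle towards bath -y, close to the -10 mm I had guessed from the images.
- **Seating:** The hook sank about 8.2 mm from the rail's top to the notch floor, against a notch depth of 8 mm. The largest push I read against the bath was just under 9 N.
- **Last checks:** After release the gripper was clear, and the final images showed the dipper upright with its hook between the notch shoulders. The small cup, stopper, stopwatch and pink dipper showed no visible movement.
- **Disagreements:** One network result mistook the small cup for the bath, so I discarded it and refitted. In the final overlay the dipper sits within about 1–2 pixels of my model, with no more than a slight lean from the slack in the slot.

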